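Set and lock the pressure foot of a phone press

TASK

The phone in the small bench press has to be held down while its glue sets. Loosen the dark hexagonal lock ring until the blue adjuster turns freely, screw the adjuster down by feel until the rubber foot presses on the phone with about 25 newtons (the glass cracks above 60), then tighten the lock ring firmly again and let go. Leave the jar, the screwdriver and the tweezers where they are.

Things in the scene. Friction and masses are not known exactly. Their poses are not given: they have to be found in the camera images.
- press: bench press fixed to the bench: base 180 x 124 x 12 mm; grey bridge across y over its middle, 40 x 128 mm with a round housing 72 mm wide at its centre, top 74 mm above the bench. Origin on the bench, under the vertical axis shared by ring, adjuster and foot; z up. On the bridge, heights above the bench: boss 32 mm wide to 86 mm, washer to 91, lock ring 92 to 108, stem, adjuster 117 to 137.
- ring_grip (a point): centre of the lock ring, 100 mm above the bench. The ring is a dark steel hexagon, 50 mm over flats, 16 mm high, with a red mark on top; this frame turns with it, its x axis points (through the mark) square to one flat; flats every 60 degrees.
- lock_ring (a joint): ring angle, rad: about 0 as found (tight), grows as it is loosened (anticlockwise from above) to 1.5; clockwise it stops hard at -0.1. Rubs with 0.4 N m. Above 0.65 rad the adjuster is free; from there down to -0.1 the clamping force rises to about 75 N and the tightening torque to 0.6 N m. 40 N (0.15 rad, 0.5 N m) is the least that counts as firm; it does not work loose.
- adjuster_grip (a point): centre of the adjuster head, 127 mm above the bench. The head is a blue hexagon, 32 mm over flats, 20 mm high, with a red mark on its steel top; this frame turns with it, its x axis points (through the mark) square to one flat; flats every 60 degrees.
- adjuster (a joint): adjuster angle, rad: starts at 0 to 0.5, grows as it is screwed down (clockwise from above) to 3.2; clamped while the ring is tight. The head keeps its height and feeds the spindle 4 mm down per rad. Loose, it rubs with 0.2 N m and stays where it is left; when the foot bears on the phone, each newton there adds 0.004 N m to the torque met before (25 N: 0.1 N m more).
- spindle: steel spindle 15 mm wide under the bridge, fed by the adjuster; it carries a sprung rubber foot 22 mm wide that gives 60 to 80 N per rad of adjuster after touching. The foot's length was set by hand and is not measured: it touches the phone a few mm further down, which has to be felt. Origin: the spindle's lower end, on the axis.
- clamp_washer: brass washer 40 mm wide, 4 mm thick, under the lock ring; it slides only up and down, and the ring presses it on a friction disc of the adjuster inside the housing. Origin at the middle of its underside.
- phone: phone lying screen up on the base plate under the foot, about 150 x 74 x 10 mm, between low black guides; origin at the middle of its underside, x along its length.
- flux_jar: small cream jar with a black lid, 46 mm wide, 32 mm high, right of the press; origin at the middle of its underside.
- driver_blue: precision screwdriver with a blue handle, 144 mm long, 15 mm thick, left of the press; origin at the middle of its underside, y along its length.
- tweezers: steel tweezers, 125 mm long, 14 mm wide, behind the press; origin at the middle of the underside, y along the length.

How it is judged:
By the outcome, as a careful person would: the job done as asked, in the order asked, and still so for the second after the job is handed in, with the robot touching nothing.
It also fails if it takes over 61 s, if anything falls off the work surface, if the arm or the gripper's body presses on something with over 40 N, if the wrist force passes 120 N, or if a joint passes its speed limit or range.

ROBOT

A 6-joint arm with a two-finger parallel gripper is mounted at the origin on a cart in front of the work surface, level with it; the furniture and walls round the work are solid. World frame = base frame: x ahead of the robot, y to its left, z up, the work surface at z = 0. Lengths are in m, angles in rad, forces in N, time in s.
With the tool pointing down it reaches from about 0.425 to 0.95 m from the base axis. Payload 3.5 kg.
Tool frame: the origin (TCP) lies on the centre line of the jaws, within the pads' length; the fingertips stand 8 mm ahead of it and the grasp point (between the pads) lies 11 mm behind it; z points along the fingers, y is the line along which they close (so a half turn about z gives the same grasp; the last joint's range is limited). The gripper opens to 85 mm and grips with 20 to 120 N. Pads are 22 mm wide; open, the fingers measure 114 mm over their backs; the gripper's body (76 mm by 85 mm) begins 54 mm behind the grasp point. The pads swing forward as they close: fully open they stand 13 mm farther back than shut.
Start: joints at [-1.473, 0.286, 1.577, -0, 1.279, -0.15], TCP at [0.166, -0.654, 0.239] pointing down, gripper open.
Joint ranges: [-2.77, 2.77], [-0.9, 2.22], [0.21, 2.48], [-1.53, 4.67], [0.24, 2.81], [-2.84, 2.84]. Speed limits (rad/s): [2.79, 2.79, 3.14, 3.14, 3.14, 3.14].

INTERFACE

Orientations are given as a unit quaternion [x, y, z, w].
In Python, from plant import ctrl gives the robot as it stands. The module is installed in compiled form; this text tells all that it offers.
- The arm moves only by the tool send_rows, never from a script. Its argument "steps" is a list of rows, each a list of 5 numbers: the shift along the tool's x, y, z in m, then the turn about the tool's z in degrees, then the opening, from -1 (shut) to 1 (fully open). A call has 1 to 12 rows; each row is the pose to reach, as a shift and turn from the pose commanded when the call began, along the tool's axes at that moment; what a row does not reach only later rows make up. A row lasts 1/10 s, in which the tool goes at most 50 mm and 8.59 degrees, less where a joint would pass 70% of its speed; a pose out of reach is approached as far as the arm can. A call with a gripper value outside its range is refused whole. The fingers move at their own pace and stop on an object; "squeeze" is the grip in N (left out, the last holds). Time passes only in rows, so rows that repeat a pose let the fingers close. It gives the time, the measured TCP pose, the force, the opening and the grip force at its end, in the units of the state.
- ctrl.get_state(): the state, without advancing time (a new reading comes with each control period).
- ctrl.read_camera(name): name is "scene" or "top" or "wrist"; returns the picture (480x640x3 uint8, red, green, blue); there is no depth.
- ctrl.calibration(name): a dict with "intrinsics" (3x3 intrinsics, pixels), "extrinsics" (4x4, takes a point from world to camera coordinates); the wrist camera has in their place "tool_from_camera" (4x4, takes a point from camera to tool coordinates, whose origin is the TCP and whose axes are the flange's). Camera axes: x right, y up, looking along -z (the intrinsics and any distortion apply to the point x, -y, -z); pixel columns grow to the right and rows downward; lengths in m; the calibration is good to about 2 mm. A picture is of the moment at which its call begins: read the wrist's pose just before it. calibration takes no time and is no camera call.
- ctrl.sign_off(): hands the job in; it is judged then, once.
The state is a dict: "time": time; "qpos": joint angles; "dq": joint speeds; "joint_efforts": joint torques, N m; "eef_pos": TCP position; "tcp_rot": TCP orientation; "contact_force": force on the tool from outside, world axes, zero at the start; "wrist_torque": the same for the moment, N m; "opening": opening from 0.0 (shut) to 1.0 (fully open); "finger_force": force on a finger pad.
Only numpy, scipy, OpenCV 4.12 (cv2) and the standard library are available. Lean on these libraries where they do the work, as an engineer would, in place of code of your own. Each camera call takes 0.05 s, during which the arm holds its last target. There are 200 camera calls.

## Working session

There is one attempt and no reset: what is moved stays moved. The work goes in short steps, Python scripts to look and compute and a tool call to move; the robot and the scene stay as the last step left them, time stands still between calls to the robot, and variables do not carry over. Pictures are saved under pics/ and viewed, at most 10 in all, crops included, and the job is handed in when it is done.

Besides the shell and the picture viewer there is one more tool, called after "Emit:" as name([rows], argument=value, ...), one row to a line, values as JSON. send_rows: Moves the arm, as the interface text tells. Its arguments: {"type":"object","properties":{"steps":{"type":"array","items":{"type":"array","items":{"type":"number"}}},"squeeze":{"type":"number"}},"required":["steps"]}

```bash
mkdir -p pics
python3 - <<'E'
from plant import ctrl
import cv2,numpy as np
s=ctrl.get_state()
for k,v in s.items(): print(k,np.round(v,3))
for n in("scene","top"):
    im=ctrl.read_camera(n); cv2.imwrite(f"pics/{n}0.png",im[:,:,::-1])
    c=ctrl.calibration(n); print(n,{k:np.round(v,3).tolist() for k,v in c.items()})
print({k:np.round(v,3).tolist() for k,v in ctrl.calibration("wrist").items()})
a=cv2.imread("pics/scene0.png");b=cv2.imread("pics/top0.png")
E
```

```text
time 0.0
qpos [-1.473  0.287  1.578  0.     1.279 -0.15 ]
dq [-0.001  0.    -0.001 -0.001  0.     0.   ]
joint_efforts [-1.0000e-03 -4.0599e+01 -2.9262e+01 -0.0000e+00  6.0000e-03  0.0000e+00]
eef_pos [ 0.166 -0.654  0.238]
tcp_rot [ 0.992  0.124  0.    -0.001]
contact_force [-0.126 -0.217 -0.42 ]
wrist_torque [-0.033 -0.003 -0.018]
finger_force 0.0
opening 0.997
scene {'intrinsics': [[619.923, 0.0, 315.602], [0.0, 619.923, 240.883], [0.0, 0.0, 1.0]], 'extrinsics': [[0.863, -0.506, -0.013, -0.398], [0.347, 0.573, 0.742, -0.376], [-0.368, -0.645, 0.67, -0.682], [0.0, 0.0, 0.0, 1.0]]}
top {'intrinsics': [[539.78, 0.0, 319.43], [0.0, 539.78, 232.747], [0.0, 0.0, 1.0]], 'extrinsics': [[0.018, -1.0, 0.021, 0.153], [0.987, 0.021, 0.16, -0.556], [-0.161, 0.018, 0.987, -0.875], [0.0, 0.0, 0.0, 1.0]]}
{'intrinsics': [[392.858, 0.0, 326.581], [0.0, 392.858, 235.43], [0.0, 0.0, 1.0]], 'tool_from_camera': [[-0.0, 0.959, 0.283, 0.072], [1.0, 0.0, 0.0, -0.0], [0.0, 0.283, -0.959, -0.135], [0.0, 0.0, 0.0, 1.0]]}
```

View pics/scene0.png

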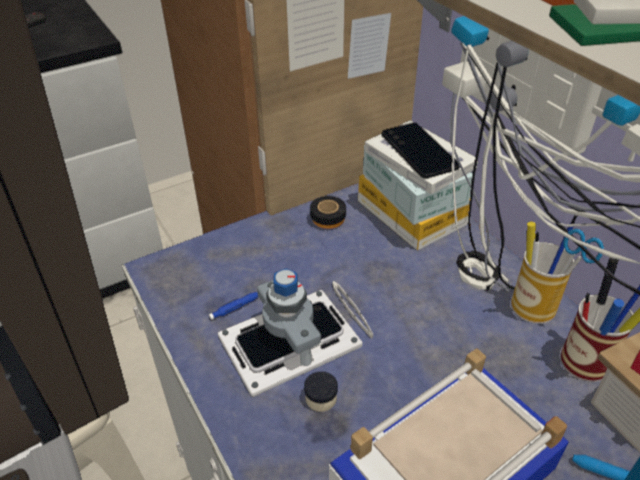

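View pics/top0.png

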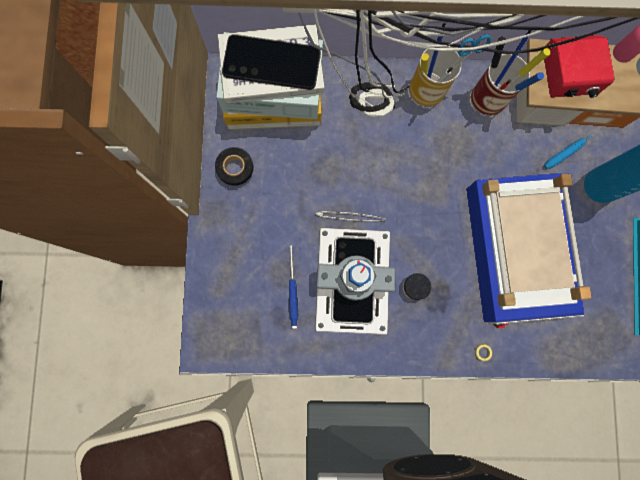

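The top view shows the press near (355,280), with the blue head at (358,273), the jar at (417,287), the screwdriver at (293,290) and the tweezers at (350,216). In the scene view the head is at (286,282). Next I triangulate the head.

```bash
cat > h.py <<'E'
from plant import ctrl
import cv2,numpy as np
from scipy.spatial.transform import Rotation as R
def cam(n,s=None):
    c=ctrl.calibration(n)
    K=c["intrinsics"] 
    if n=="wrist":
        T=np.eye(4);T[:3,:3]=R.from_quat(s["tcp_rot"]).as_matrix();T[:3,3]=s["eef_pos"]
        M=T@np.array(c["tool_from_camera"])
    else: M=np.linalg.inv(c["extrinsics"])
    return np.array(K),M
def ray(KM,p):
    K,M=KM
    d=np.linalg.inv(K)@[p[0],p[1],1]; d=M[:3,:3]@(d*[1,-1,-1]); return M[:3,3],d/np.linalg.norm(d)
def onz(KM,p,z):
    o,d=ray(KM,p); return o+d*(z-o[2])/d[2]
def proj(KM,X):
    K,M=KM; c=np.linalg.inv(M)@np.append(X,1); q=K@(c[:3]*[1,-1,-1]); return q[:2]/q[2]
def tri(rs):
    A=0;b=0
    for o,d in rs:
        P=np.eye(3)-np.outer(d,d);A=A+P;b=b+P@o
    return np.linalg.solve(A,b)
def shot(n,name):
    s=ctrl.get_state(); im=ctrl.read_camera(n)[:,:,::-1].copy(); cv2.imwrite(f"pics/{name}.png",im); return s,im
def red(im,box):
    h=cv2.cvtColor(im,cv2.COLOR_BGR2HSV);m=((h[...,0]<8)|(h[...,0]>172))&(h[...,1]>130)&(h[...,2]>80)
    x0,y0,x1,y1=box;z=np.zeros_like(m);z[y0:y1,x0:x1]=m[y0:y1,x0:x1];return z.astype(np.uint8)
def blue(im,box):
    h=cv2.cvtColor(im,cv2.COLOR_BGR2HSV);m=(abs(h[...,0].astype(int)-106)<10)&(h[...,1]>140)&(h[...,2]>60)
    x0,y0,x1,y1=box;z=np.zeros_like(m);z[y0:y1,x0:x1]=m[y0:y1,x0:x1];return z.astype(np.uint8)
def comps(m):
    n,l,st,c=cv2.connectedComponentsWithStats(m)
    return [(st[i].tolist(),np.round(c[i],1).tolist()) for i in range(1,n) if st[i,4]>4]
E
python3 - <<'E'
from h import *
a=cv2.imread("pics/scene0.png");b=cv2.imread("pics/top0.png")
for im,box in((a,(260,255,315,315)),(b,(330,245,385,300))):
    print("red",comps(red(im,box)),"blue",comps(blue(im,box)))
ks,kt=cam("scene"),cam("top")
X=tri([ray(ks,(286,282)),ray(kt,(358.5,274))]);print(X)
for p in [(317,230),(389,230),(387,333),(317,332)]: print(onz(kt,p,.012))
o=np.hstack([cv2.resize(a[250:380,220:360],None,fx=2.8,fy=2.8,interpolation=cv2.INTER_CUBIC),cv2.resize(b[230:360,290:430],None,fx=2.8,fy=2.8,interpolation=cv2.INTER_CUBIC)])
cv2.imwrite("pics/c0.png",o)
E
```

```text
red [([288, 276, 7, 1, 7], [291.0, 276.0])] blue [([274, 273, 23, 23, 243], [285.5, 287.2])]
red [([361, 267, 4, 5, 9], [362.7, 268.9])] blue [([356, 263, 8, 3, 9], [359.6, 264.1]), ([349, 266, 15, 20, 59], [353.1, 277.7]), ([365, 267, 5, 16, 22], [368.0, 274.4])]
[0.47731343 0.10466076 0.1279486 ]
[0.56301296 0.16788242 0.012     ]
[0.56574481 0.04073046 0.012     ]
[0.38674552 0.04465768 0.012     ]
[0.38632427 0.16457532 0.012     ]
```

View pics/c0.png

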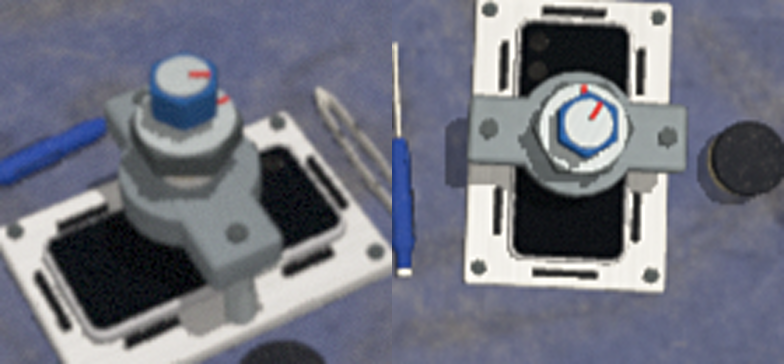

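The crop shows both red marks: the adjuster mark at an azimuth of about -35° and the ring mark at about 0–10°. The axis is near (0.477, 0.105). I'm moving over it now.

Emit:
send_rows([
  [0.35,-0.225,-0.02,0,1],
  [0.35,-0.225,-0.02,0,1],
  [0.35,-0.225,-0.02,0,1],
  [0.35,-0.225,-0.02,0,1],
  [0.35,-0.225,-0.02,0,1],
  [0.35,-0.225,-0.02,0,1],
  [0.35,-0.225,-0.02,0,1],
  [0.35,-0.225,-0.02,0,1],
  [0.488,-0.659,0,0,1],
  [0.488,-0.659,0,0,1],
  [0.488,-0.659,0,0,1],
  [0.488,-0.659,0,0,1],
])

```text
time: 1.3
eef_pos: [0.4545, -0.1612, 0.2497]
tcp_rot: [0.992, 0.123, -0.0, -0.0]
contact_force: [0.9, -0.3, 0.1]
opening: 0.999
finger_force: 0.0
```

Emit:
send_rows([
  [0.085,-0.23,0.01,0,1],
  [0.085,-0.23,0.01,0,1],
  [0.085,-0.23,0.01,0,1],
  [0.085,-0.23,0.01,0,1],
  [0.085,-0.23,0.01,0,1],
  [0.085,-0.23,0.01,0,1],
  [0.085,-0.23,0.01,0,1],
])

```text
time: 2.0
eef_pos: [0.4804, 0.0814, 0.2398]
tcp_rot: [0.992, 0.125, -0.001, 0.0]
contact_force: [0.1, 1.6, -0.0]
opening: 0.997
finger_force: 0.0
```

Run:
```python
from h import *
s,im=shot("wrist","w1")
print(s["eef_pos"],s["tcp_rot"],s["qpos"],s["wrist_torque"],s["joint_efforts"][5],s["time"])
print(comps(red(im,(0,0,640,480))),comps(blue(im,(0,0,640,480))))
```

```text
[0.48043502 0.08139407 0.23982758] [ 9.92157199e-01  1.24994961e-01 -5.66774426e-04  1.76531220e-04] [-4.04815446e-02 -1.37127327e-01  2.02489055e+00 -5.63176605e-04
  1.25488921e+00  1.27984448e+00] [0.00133101 0.00651576 0.02424151] 0.016413729172199965 2.0
[([297, 191, 7, 11, 44], [300.0, 196.2]), ([292, 221, 14, 13, 68], [298.3, 227.2])] [([576, 56, 51, 62, 706], [600.5, 80.3]), ([627, 56, 3, 4, 6], [627.7, 57.0]), ([592, 62, 5, 5, 7], [593.6, 63.9]), ([574, 72, 7, 5, 13], [576.8, 74.2]), ([581, 75, 3, 3, 5], [581.8, 76.0]), ([582, 77, 7, 9, 13], [584.6, 81.4]), ([571, 78, 11, 13, 49], [576.0, 84.3]), ([622, 79, 3, 4, 5], [623.4, 80.4]), ([610, 83, 6, 3, 10], [613.1, 84.3]), ([617, 83, 3, 6, 7], [617.6, 85.3]), ([600, 84, 6, 5, 12], [601.8, 85.7]), ([610, 87, 6, 6, 15], [611.9, 89.0]), ([572, 89, 11, 8, 27], [578.0, 93.1]), ([582, 93, 5, 5, 8], [584.2, 95.1]), ([567, 96, 6, 5, 9], [569.3, 97.9]), ([604, 96, 6, 5, 12], [606.9, 98.0]), ([573, 98, 10, 4, 14], [577.8, 99.2]), ([569, 101, 4, 6, 10], [570.2, 103.7]), ([599, 103, 10, 5, 12], [603.7, 105.4]), ([564, 104, 15, 10, 39], [56
[... 2043 characters left out ...]
, 249, 5, 3, 10], [308.1, 249.9]), ([520, 258, 3, 4, 5], [521.4, 259.2]), ([522, 266, 2, 4, 5], [522.2, 267.6]), ([526, 267, 5, 5, 7], [527.6, 269.1]), ([525, 273, 5, 4, 6], [527.2, 274.5]), ([513, 277, 5, 3, 6], [515.2, 277.8]), ([511, 281, 5, 4, 9], [513.2, 282.4]), ([511, 297, 4, 4, 7], [512.1, 298.4]), ([507, 303, 4, 5, 7], [508.7, 305.1]), ([506, 309, 7, 4, 14], [508.4, 310.4]), ([515, 308, 7, 4, 10], [517.8, 309.2]), ([531, 309, 3, 3, 5], [532.0, 309.8]), ([514, 313, 5, 7, 10], [516.1, 316.0]), ([519, 313, 4, 4, 7], [520.3, 314.3]), ([523, 312, 4, 3, 5], [524.8, 312.8]), ([506, 314, 4, 3, 6], [507.3, 314.8]), ([520, 329, 5, 3, 6], [522.0, 329.7]), ([527, 338, 3, 3, 5], [528.0, 338.8])]
```

View pics/w1.png

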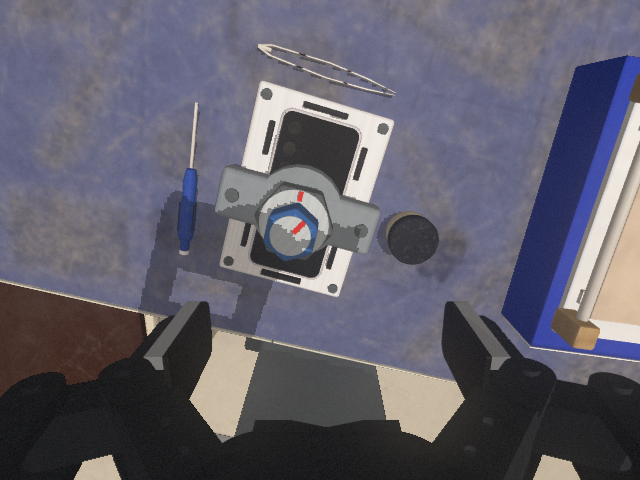

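The wrist view shows the head top centred at about (291,232), the adjuster mark at (298,227) and the ring mark at (300,196). Next I compute the axis and the mark angles.

Run:
```python
from h import *
s=ctrl.get_state();im=cv2.imread("pics/w1.png")
# s after shot moved <=.05s; use logged
s["eef_pos"]=np.array([.480435,.081394,.239828]);s["tcp_rot"]=np.array([.992157,.124995,-.000567,.000177])
kw,ks,kt=cam("wrist",s),cam("scene"),cam("top")
a=cv2.imread("pics/scene0.png");b=cv2.imread("pics/top0.png")
A=tri([ray(kw,(298.3,227.2)),ray(kt,(362.7,268.9)),ray(ks,(291,276))]);print("adj mark",A)
print("ring mark",onz(kw,(300,196.2),.108))
print("adj mark w",onz(kw,(298.3,227.2),.137),"centre w",onz(kw,(291.5,232.5),.137))
x,y,w,h=255,180,80,90
cv2.imwrite("pics/w1c.png",cv2.resize(im[y:y+h,x:x+w],None,fx=6,fy=6,interpolation=cv2.INTER_CUBIC))
print(ctrl.get_state()["eef_pos"],ctrl.get_state()["time"])
```

```text
adj mark [0.48376111 0.10010322 0.14013485]
ring mark [0.4967104  0.10449885 0.108     ]
adj mark w [0.48313692 0.10047247 0.137     ] centre w [0.47871008 0.10383133 0.137     ]
[0.48061887 0.08040848 0.23993991] 2.05
```

View pics/w1c.png

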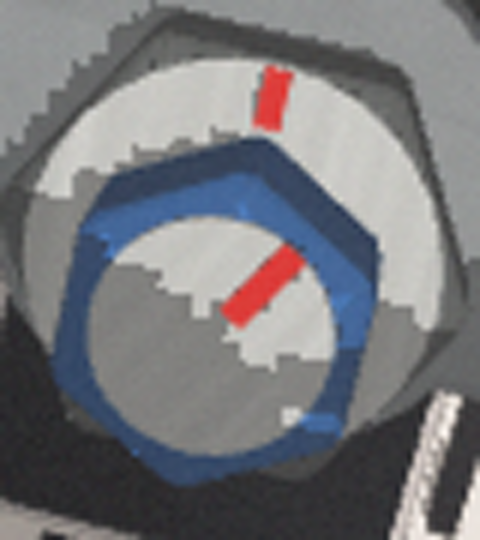

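The crop shows the head's top disc centred at crop (212,335), with its mark running from (232,318) to (295,255). The ring mark runs from (268,130) to (280,68), and the ring's upper flat edge from (165,15) to (405,75).

Run:
```python
from h import *
s=dict(eef_pos=np.array([.480435,.081394,.239828]),tcp_rot=np.array([.992157,.124995,-.000567,.000177]))
kw=cam("wrist",s)
f=lambda x,y,z:onz(kw,(255+x/6-.4,180+y/6-.4),z)[:2]
az=lambda v:np.degrees(np.arctan2(v[1],v[0]))
c=f(212,335,.137);print("c",c)
print("adj az",az(f(293,255,.137)-f(232,318,.137)), az(f(263,287,.137)-c))
e=f(405,75,.108)-f(165,15,.108)
print("ring az: mark",az(f(280,68,.108)-f(268,130,.108)),az(f(274,99,.108)-c),"edge normal",az([-e[1],e[0]])%180,"len",np.hypot(*e))
```

```text
c [0.4765878  0.10435936]
adj az -29.3297838443499 -31.93209013123924
ring az: mark 2.4683912775848262 -0.06270673708374819 edge normal 0.15120340413539907 len 0.028046607301570124
```

Emit:
send_rows([
  [0.002,-0.0243,0,-8,1],
  [0.002,-0.0243,0,-16.1,1],
  [0.002,-0.0243,0.03,-16.1,1],
  [0.002,-0.0243,0.06,-16.1,1],
  [0.002,-0.0243,0.06,-16.1,1],
  [0.002,-0.0243,0.06,-16.1,1],
])

```text
time: 2.65
eef_pos: [0.4769, 0.1033, 0.1804]
tcp_rot: [0.966, 0.26, -0.001, -0.0]
contact_force: [0.3, -0.1, 0.6]
opening: 1.0
finger_force: 0.0
```

```bash
cat > st.py <<'E'
from h import *
def st():
    s=ctrl.get_state();T=R.from_quat(s["tcp_rot"]).as_matrix()
    print("t %.2f az %.2f"%(s["time"],np.degrees(np.arctan2(T[1,0],T[0,0]))),"pos",np.round(s["eef_pos"],4),"q6 %.1f"%np.degrees(s["qpos"][5]),"F",np.round(s["contact_force"],1),"Tq",np.round(s["wrist_torque"],3),"e6 %.3f"%s["joint_efforts"][5],"op %.3f ff %.1f"%(s["opening"],s["finger_force"]))
    return s,T
if __name__=="__main__": st()
E
python3 - <<'E'
from st import *
s,T=st()
s,im=shot("wrist","w2")
kw=cam("wrist",s)
print(proj(kw,[.4766,.1044,.137]),comps(red(im,(200,150,450,450))))
cv2.imwrite("pics/w2c.png",im)
E
```

```text
t 2.65 az 30.16 pos [0.4769 0.1033 0.1804] q6 60.1 F [ 0.3 -0.1  0.6] Tq [-0.008 -0.007  0.025] e6 -0.001 op 1.000 ff 0.0
[324.39059055 273.37563171] [([339, 218, 10, 12, 68], [343.6, 223.6]), ([329, 260, 20, 14, 121], [338.8, 266.9])]
```

View pics/w2c.png

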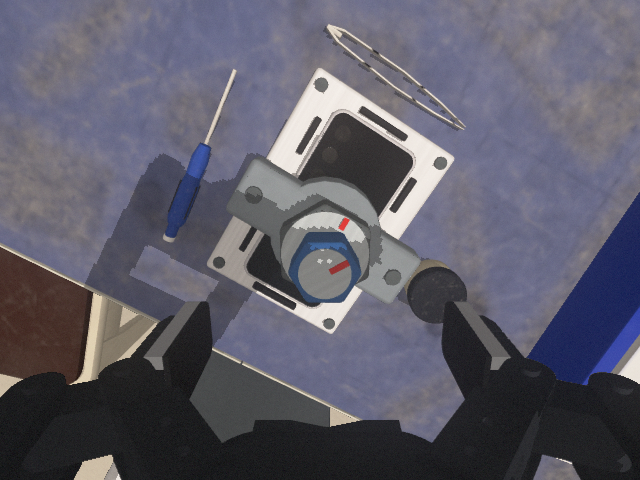

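The head centre at (325,276) sits midway between the fingers, as predicted, and the jar is below and clear of the fingers. I descend and grip the ring.

Emit:
send_rows([
  [0.0003,-0.001,0.03,-0.3,1],
  [0.0003,-0.001,0.06,-0.3,1],
  [0.0003,-0.001,0.085,-0.3,1],
  [0.0003,-0.001,0.0905,-0.3,1],
  [0.0003,-0.001,0.0905,-0.3,1],
  [0.0003,-0.001,0.0905,-0.3,1],
], squeeze=30)

```text
time: 3.3
eef_pos: [0.4784, 0.1054, 0.092]
tcp_rot: [0.965, 0.264, 0.002, 0.0]
contact_force: [0.7, -0.1, -0.2]
opening: 1.001
finger_force: 0.0
```

Emit:
send_rows([
  [0,0,0,0,-1],
  [0,0,0,0,-1],
  [0,0,0,0,-1],
  [0,0,0,0,-1],
  [0,0,0,0,-1],
  [0,0,0,0,-1],
])

```text
time: 3.9
eef_pos: [0.4778, 0.105, 0.0913]
tcp_rot: [0.965, 0.264, 0.001, 0.001]
contact_force: [-1.0, -3.3, 6.5]
opening: 0.583
finger_force: 33.0
```

```bash
python3 st.py
```

```text
t 3.90 az 30.61 pos [0.4778 0.105  0.0913] q6 60.0 F [-1.  -3.3  6.5] Tq [-0.662  0.055 -0.116] e6 -0.105 op 0.583 ff 33.0
```

Opening 0.583 is about 49.6 mm, so the jaws are flat to flat. I raise the squeeze and loosen.

Emit:
send_rows([
  [0,0,0,0,-1],
  [0,0,0,-3,-1],
  [0,0,0,-9,-1],
  [0,0,0,-15,-1],
  [0,0,0,-20,-1],
], squeeze=90)

```text
time: 4.4
eef_pos: [0.4775, 0.1054, 0.0916]
tcp_rot: [0.904, 0.428, 0.001, 0.0]
contact_force: [-3.4, -1.3, 10.0]
opening: 0.568
finger_force: 92.6
```

```bash
python3 st.py
```

```text
t 4.40 az 50.73 pos [0.4775 0.1054 0.0916] q6 39.8 F [-3.4 -1.3 10. ] Tq [-0.454  0.32  -0.376] e6 0.026 op 0.568 ff 92.6
```

Emit:
send_rows([
  [0,0,0,-7,-1],
  [0,0,0,-14,-1],
  [0,0,0,-21,-1],
  [0,0,0,-28,-1],
  [0,0,0,-32,-1],
  [0,0,0,-32,-1],
])

```text
time: 5.0
eef_pos: [0.4768, 0.1057, 0.0916]
tcp_rot: [0.75, 0.661, -0.0, -0.0]
contact_force: [-6.0, 0.5, 10.6]
opening: 0.567
finger_force: 92.8
```

```bash
python3 st.py
```

```text
t 5.00 az 82.74 pos [0.4768 0.1057 0.0916] q6 7.8 F [-6.   0.5 10.6] Tq [-0.074  0.513  0.369] e6 0.290 op 0.567 ff 92.8
```

Emit:
send_rows([
  [0,0,0,0,1],
  [0,0,0,0,1],
  [0,0,0,0,1],
  [0,0,-0.045,0,1],
  [0,0,-0.088,-8,1],
  [0,0,-0.088,-16,1],
  [0,0,-0.088,-24,1],
  [0,0,-0.088,-32,1],
  [0,0,-0.088,-36.3,1],
  [0,0,-0.088,-36.3,1],
  [0,0,-0.088,-36.3,1],
])

```text
time: 6.1
eef_pos: [0.4765, 0.1056, 0.1775]
tcp_rot: [0.509, 0.861, -0.0, -0.0]
contact_force: [0.6, -0.0, 0.3]
opening: 0.995
finger_force: 0.0
```

Run:
```python
from st import *
s,T=st()
s,im=shot("wrist","w3")
print(proj(cam("wrist",s),[.4766,.1044,.137]),comps(red(im,(200,150,450,450))))
cv2.imwrite("pics/w3c.png",cv2.resize(im[180:340,230:430],None,fx=3.5,fy=3.5,interpolation=cv2.INTER_CUBIC))
```

```text
t 6.10 az 118.80 pos [0.4765 0.1056 0.1775] q6 -28.2 F [ 0.6 -0.   0.3] Tq [-0.005  0.023 -0.014] e6 -0.013 op 0.995 ff 0.0
[325.18815021 278.0324517 ] [([354, 240, 13, 9, 63], [360.1, 244.3]), ([327, 283, 15, 19, 113], [333.8, 292.5])]
```

View pics/w3c.png

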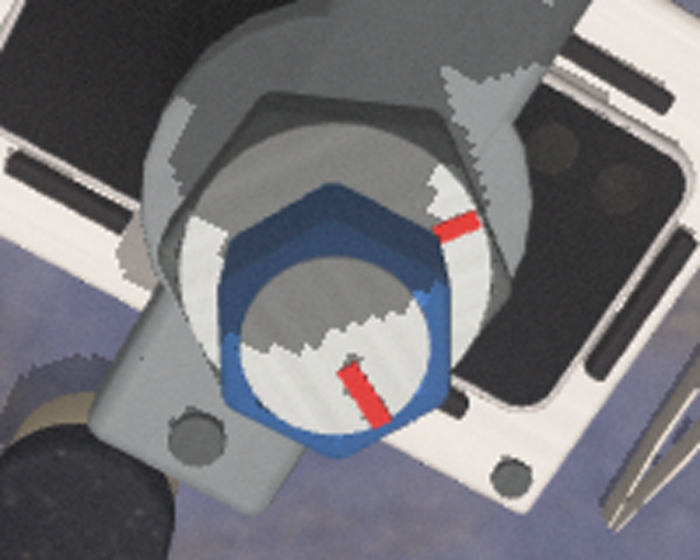

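The crop shows the blue head with its two flats vertical and centred at column 326, so it is aligned with the jaws. I descend and grip it.

Emit:
send_rows([
  [-0.001,0,0.03,0,0.2],
  [-0.001,0,0.053,0,0.2],
  [-0.001,0,0.0565,0,0.2],
  [-0.001,0,0.0565,0,0.2],
  [-0.001,0,0.0565,0,-1],
  [-0.001,0,0.0565,0,-1],
  [-0.001,0,0.0565,0,-1],
  [-0.001,0,0.0565,0,-1],
], squeeze=40)

```text
time: 6.95
eef_pos: [0.4767, 0.104, 0.123]
tcp_rot: [0.508, 0.862, -0.001, -0.0]
contact_force: [-4.8, -3.2, 3.7]
opening: 0.368
finger_force: 41.8
```

```bash
python3 st.py
```

```text
t 6.95 az 118.98 pos [0.4767 0.104  0.123 ] q6 -28.5 F [-4.8 -3.2  3.7] Tq [-0.502  0.887  0.158] e6 0.127 op 0.368 ff 41.8
```

Emit:
send_rows([
  [0,0,0,3,-1],
  [0,0,0,6,-1],
])

```text
time: 7.15
eef_pos: [0.4767, 0.104, 0.123]
tcp_rot: [0.553, 0.833, -0.002, -0.0]
contact_force: [-5.5, -3.3, 4.9]
opening: 0.366
finger_force: 41.9
```

```bash
python3 st.py
```

```text
t 7.15 az 112.88 pos [0.4767 0.104  0.123 ] q6 -22.4 F [-5.5 -3.3  4.9] Tq [-0.544  0.874  0.165] e6 -0.067 op 0.366 ff 41.9
```

Emit:
send_rows([
  [0,0,0,3,-1],
  [0,0,0,6,-1],
])

```text
time: 7.35
eef_pos: [0.4766, 0.1039, 0.123]
tcp_rot: [0.596, 0.803, -0.002, -0.0]
contact_force: [-4.7, -2.8, 4.6]
opening: 0.369
finger_force: 41.9
```

```bash
python3 st.py
```

```text
t 7.35 az 106.88 pos [0.4766 0.1039 0.123 ] q6 -16.4 F [-4.7 -2.8  4.6] Tq [-0.485  0.907  0.206] e6 -0.056 op 0.369 ff 41.9
```

Emit:
send_rows([
  [0,0,0,3,-1],
  [0,0,0,6,-1],
])

```text
time: 7.55
eef_pos: [0.4766, 0.104, 0.123]
tcp_rot: [0.637, 0.771, -0.002, -0.0]
contact_force: [-5.6, -3.6, 4.3]
opening: 0.368
finger_force: 42.0
```

```bash
python3 st.py
```

```text
t 7.55 az 100.89 pos [0.4766 0.104  0.123 ] q6 -10.4 F [-5.6 -3.6  4.3] Tq [-0.495  0.922  0.217] e6 -0.025 op 0.368 ff 42.0
```

Emit:
send_rows([
  [0,0,0,3,-1],
  [0,0,0,6,-1],
])

```text
time: 7.75
eef_pos: [0.4765, 0.1039, 0.123]
tcp_rot: [0.676, 0.737, -0.002, -0.0]
contact_force: [-5.0, -3.4, 5.3]
opening: 0.367
finger_force: 42.0
```

```bash
python3 st.py
```

```text
t 7.75 az 94.90 pos [0.4765 0.1039 0.123 ] q6 -4.4 F [-5.  -3.4  5.3] Tq [-0.532  0.938  0.252] e6 0.005 op 0.367 ff 42.0
```

```bash
cat > avg.py <<'E'
from st import *
import sys
a=[];e=[]
for i in range(int(sys.argv[1])):
    s=ctrl.get_state();a.append(s["wrist_torque"][2]);e.append(s["joint_efforts"][5]);ctrl.read_camera("top")
st();print("Tz %.4f sd %.4f e6 %.4f sd %.4f"%(np.mean(a),np.std(a),np.mean(e),np.std(e)))
E
python3 avg.py 10
```

```text
t 8.25 az 94.89 pos [0.4765 0.1039 0.123 ] q6 -4.4 F [-6.  -3.6  5.8] Tq [-0.562  0.921 -0.179] e6 -0.135 op 0.368 ff 41.6
Tz -0.0961 sd 0.1195 e6 -0.0988 sd 0.0558
```

Emit:
send_rows([
  [0,0,0,3,-1],
  [0,0,0,6,-1],
])

```text
time: 8.45
eef_pos: [0.4765, 0.1039, 0.123]
tcp_rot: [0.714, 0.7, -0.002, 0.0]
contact_force: [-6.6, -3.2, 5.4]
opening: 0.364
finger_force: 42.1
```

```bash
python3 st.py
```

```text
t 8.45 az 88.90 pos [0.4765 0.1039 0.123 ] q6 1.6 F [-6.6 -3.2  5.4] Tq [-0.438  0.976  0.276] e6 0.030 op 0.364 ff 42.1
```

Emit:
send_rows([
  [0,0,0,3,-1],
])

```text
time: 8.55
eef_pos: [0.4765, 0.1039, 0.123]
tcp_rot: [0.732, 0.681, -0.002, 0.0]
contact_force: [-6.3, -3.8, 4.6]
opening: 0.362
finger_force: 42.1
```

```bash
python3 st.py
```

```text
t 8.55 az 85.91 pos [0.4765 0.1039 0.123 ] q6 4.6 F [-6.3 -3.8  4.6] Tq [-0.442  0.966  0.351] e6 0.051 op 0.362 ff 42.1
```

Emit:
send_rows([
  [0,0,0,3,-1],
])

```text
time: 8.65
eef_pos: [0.4764, 0.104, 0.123]
tcp_rot: [0.749, 0.662, -0.002, 0.0]
contact_force: [-5.1, -3.8, 4.7]
opening: 0.366
finger_force: 42.1
```

```bash
python3 st.py
```

```text
t 8.65 az 82.92 pos [0.4764 0.104  0.123 ] q6 7.6 F [-5.1 -3.8  4.7] Tq [-0.442  0.988  0.333] e6 0.066 op 0.366 ff 42.1
```

Torque has been rising at about 0.3 N·m/rad since az ~108°, so the foot may already be at about 30 N. I back off and sweep forward again to locate the knee.

Emit:
send_rows([
  [0,0,0,-6,-1],
  [0,0,0,-12,-1],
  [0,0,0,-18,-1],
  [0,0,0,-24,-1],
  [0,0,0,-30,-1],
  [0,0,0,-36,-1],
])

```text
time: 9.25
eef_pos: [0.4767, 0.104, 0.123]
tcp_rot: [0.507, 0.862, -0.001, -0.0]
contact_force: [-4.5, -3.0, 5.4]
opening: 0.365
finger_force: 41.4
```

```bash
python3 st.py
```

```text
t 9.25 az 119.10 pos [0.4767 0.104  0.123 ] q6 -28.6 F [-4.5 -3.   5.4] Tq [-0.534  0.836 -0.25 ] e6 0.290 op 0.365 ff 41.4
```

Emit:
send_rows([
  [0,0,0,1.5,-1],
  [0,0,0,3,-1],
  [0,0,0,4.5,-1],
])

```text
time: 9.55
eef_pos: [0.4767, 0.104, 0.123]
tcp_rot: [0.541, 0.841, -0.002, -0.0]
contact_force: [-5.1, -2.7, 5.0]
opening: 0.364
finger_force: 41.9
```

```bash
python3 st.py
```

```text
t 9.55 az 114.44 pos [0.4767 0.104  0.123 ] q6 -23.9 F [-5.1 -2.7  5. ] Tq [-0.454  0.79   0.196] e6 0.063 op 0.364 ff 41.9
```

Emit:
send_rows([
  [0,0,0,1.5,-1],
])

```text
time: 9.65
eef_pos: [0.4767, 0.1039, 0.123]
tcp_rot: [0.552, 0.834, -0.002, -0.0]
contact_force: [-4.7, -2.5, 4.5]
opening: 0.364
finger_force: 41.9
```

```bash
python3 st.py
```

```text
t 9.65 az 112.94 pos [0.4767 0.1039 0.123 ] q6 -22.4 F [-4.7 -2.5  4.5] Tq [-0.513  0.867  0.193] e6 0.063 op 0.364 ff 41.9
```

Emit:
send_rows([
  [0,0,0,1.5,-1],
])

```text
time: 9.75
eef_pos: [0.4766, 0.104, 0.123]
tcp_rot: [0.563, 0.826, -0.002, -0.0]
contact_force: [-5.7, -3.5, 4.4]
opening: 0.368
finger_force: 41.9
```

```bash
python3 st.py
```

```text
t 9.75 az 111.44 pos [0.4766 0.104  0.123 ] q6 -20.9 F [-5.7 -3.5  4.4] Tq [-0.433  0.81   0.16 ] e6 0.063 op 0.368 ff 41.9
```

Emit:
send_rows([
  [0,0,0,1.5,-1],
])

```text
time: 9.85
eef_pos: [0.4766, 0.104, 0.123]
tcp_rot: [0.574, 0.819, -0.002, -0.0]
contact_force: [-5.3, -3.0, 4.5]
opening: 0.364
finger_force: 41.9
```

```bash
python3 st.py
```

```text
t 9.85 az 109.94 pos [0.4766 0.104  0.123 ] q6 -19.4 F [-5.3 -3.   4.5] Tq [-0.458  0.942  0.233] e6 0.063 op 0.364 ff 41.9
```

Emit:
send_rows([
  [0,0,0,1.5,-1],
])

```text
time: 9.95
eef_pos: [0.4766, 0.104, 0.123]
tcp_rot: [0.585, 0.811, -0.002, -0.0]
contact_force: [-5.8, -3.6, 4.1]
opening: 0.362
finger_force: 41.9
```

```bash
python3 st.py
```

```text
t 9.95 az 108.44 pos [0.4766 0.104  0.123 ] q6 -17.9 F [-5.8 -3.6  4.1] Tq [-0.49   0.895  0.281] e6 0.063 op 0.362 ff 41.9
```

Emit:
send_rows([
  [0,0,0,1.5,-1],
  [0,0,0,3,-1],
])

```text
time: 10.15
eef_pos: [0.4766, 0.1039, 0.123]
tcp_rot: [0.606, 0.796, -0.002, -0.0]
contact_force: [-4.8, -2.8, 5.6]
opening: 0.369
finger_force: 41.9
```

```bash
python3 st.py
```

```text
t 10.15 az 105.44 pos [0.4766 0.1039 0.123 ] q6 -14.9 F [-4.8 -2.8  5.6] Tq [-0.439  0.851  0.231] e6 0.077 op 0.369 ff 41.9
```

Emit:
send_rows([
  [0,0,0,1.5,-1],
  [0,0,0,3,-1],
])

```text
time: 10.35
eef_pos: [0.4766, 0.104, 0.123]
tcp_rot: [0.626, 0.78, -0.002, -0.0]
contact_force: [-5.6, -3.5, 4.7]
opening: 0.365
finger_force: 41.9
```

```bash
python3 st.py
```

```text
t 10.35 az 102.45 pos [0.4766 0.104  0.123 ] q6 -11.9 F [-5.6 -3.5  4.7] Tq [-0.457  0.859  0.175] e6 0.093 op 0.365 ff 41.9
```

Emit:
send_rows([
  [0,0,0,1.5,-1],
  [0,0,0,3,-1],
])

```text
time: 10.55
eef_pos: [0.4766, 0.1039, 0.123]
tcp_rot: [0.646, 0.763, -0.002, -0.0]
contact_force: [-5.9, -2.9, 5.3]
opening: 0.362
finger_force: 41.9
```

```bash
python3 st.py
```

```text
t 10.55 az 99.45 pos [0.4766 0.1039 0.123 ] q6 -8.9 F [-5.9 -2.9  5.3] Tq [-0.449  0.947  0.218] e6 0.108 op 0.362 ff 41.9
```

`joint_efforts[5]` is clean. It stays flat at 0.063, then rises from az 108.1° at 0.296 N·m/rad, which is 74 N/rad. 25 N is therefore at e6 ≈ 0.163, az ≈ 88.8°.

Emit:
send_rows([
  [0,0,0,1.5,-1],
  [0,0,0,3,-1],
  [0,0,0,4.5,-1],
  [0,0,0,6,-1],
])

```text
time: 10.95
eef_pos: [0.4765, 0.1039, 0.123]
tcp_rot: [0.685, 0.728, -0.002, 0.0]
contact_force: [-5.2, -3.0, 4.3]
opening: 0.363
finger_force: 42.0
```

```bash
python3 st.py
```

```text
t 10.95 az 93.46 pos [0.4765 0.1039 0.123 ] q6 -2.9 F [-5.2 -3.   4.3] Tq [-0.457  0.936  0.285] e6 0.138 op 0.363 ff 42.0
```

Emit:
send_rows([
  [0,0,0,1.5,-1],
  [0,0,0,3,-1],
  [0,0,0,4.5,-1],
])

```text
time: 11.25
eef_pos: [0.4765, 0.1039, 0.123]
tcp_rot: [0.713, 0.701, -0.002, 0.0]
contact_force: [-5.1, -4.0, 4.2]
opening: 0.364
finger_force: 42.0
```

```bash
python3 st.py
```

```text
t 11.25 az 88.97 pos [0.4765 0.1039 0.123 ] q6 1.6 F [-5.1 -4.   4.2] Tq [-0.434  0.976  0.29 ] e6 0.161 op 0.364 ff 42.0
```

Foot force is about 24.5 N. I release, and with the fingers fully open descend straight to the ring with its flats aligned.

Emit:
send_rows([
  [0,0,0,0,1],
  [0,0,0,0,1],
  [0,0,0,0,1],
  [0,0,0,0,1],
  [0,0,0,6.2,1],
  [0,0,0,6.2,1],
])

```text
time: 11.85
eef_pos: [0.4772, 0.1047, 0.1214]
tcp_rot: [0.751, 0.661, 0.0, 0.0]
contact_force: [0.1, 0.6, 0.1]
opening: 0.999
finger_force: 0.0
```

Run:
```python
from st import *
s,T=st()
s,im=shot("wrist","w4")
cv2.imwrite("pics/w4c.png",cv2.resize(im[200:440,190:460],None,fx=2.4,fy=2.4))
```

```text
t 11.85 az 82.70 pos [0.4772 0.1047 0.1214] q6 7.8 F [0.1 0.6 0.1] Tq [-0.001 -0.032  0.019] e6 0.303 op 0.999 ff 0.0
```

View pics/w4c.png

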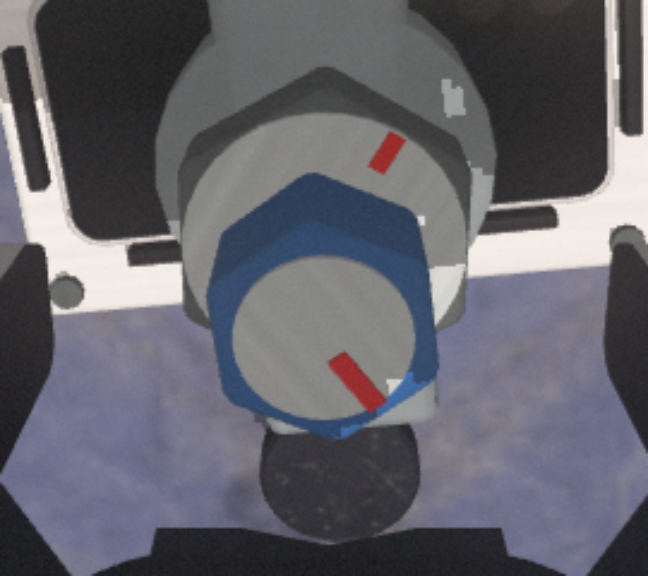

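The crop shows the ring's left and right flats vertical and centred between the fingers. I descend and grip.

Emit:
send_rows([
  [0,0,0.02,0,1],
  [0,0,0.03,0,1],
  [0,0,0.03,0,1],
  [0,0,0.03,0,1],
  [0,0,0.03,0,-1],
  [0,0,0.03,0,-1],
  [0,0,0.03,0,-1],
  [0,0,0.03,0,-1],
  [0,0,0.03,0,-1],
], squeeze=90)

```text
time: 12.8
eef_pos: [0.4765, 0.1048, 0.0926]
tcp_rot: [0.751, 0.661, -0.001, -0.001]
contact_force: [-4.4, -0.2, 7.7]
opening: 0.567
finger_force: 95.9
```

```bash
python3 st.py
```

```text
t 12.80 az 82.68 pos [0.4765 0.1048 0.0926] q6 7.8 F [-4.4 -0.2  7.7] Tq [ 0.022  0.863 -0.071] e6 -0.110 op 0.567 ff 95.9
```

Tightening clockwise, about 40° first and then in small steps.

Emit:
send_rows([
  [0,0,0,5,-1],
  [0,0,0,10,-1],
  [0,0,0,15,-1],
  [0,0,0,20,-1],
  [0,0,0,25,-1],
  [0,0,0,30,-1],
  [0,0,0,35,-1],
  [0,0,0,40,-1],
])

```text
time: 13.6
eef_pos: [0.4769, 0.1047, 0.0926]
tcp_rot: [0.931, 0.364, -0.001, 0.0]
contact_force: [-3.9, -0.4, 5.9]
opening: 0.565
finger_force: 95.6
```

```bash
python3 st.py
```

```text
t 13.60 az 42.67 pos [0.4769 0.1047 0.0926] q6 47.8 F [-3.9 -0.4  5.9] Tq [0.099 0.717 0.518] e6 0.042 op 0.565 ff 95.6
```

Emit:
send_rows([
  [0,0,0,3,-1],
  [0,0,0,6,-1],
])

```text
time: 13.8
eef_pos: [0.4769, 0.1047, 0.0926]
tcp_rot: [0.949, 0.315, -0.001, 0.0]
contact_force: [-3.7, -0.8, 4.9]
opening: 0.563
finger_force: 95.6
```

```bash
python3 st.py
```

```text
t 13.80 az 36.76 pos [0.4769 0.1047 0.0926] q6 53.7 F [-3.7 -0.8  4.9] Tq [0.115 0.729 0.485] e6 0.261 op 0.563 ff 95.6
```

Emit:
send_rows([
  [0,0,0,3,-1],
  [0,0,0,6,-1],
])

```text
time: 14.0
eef_pos: [0.4769, 0.1046, 0.0926]
tcp_rot: [0.964, 0.265, -0.001, 0.0]
contact_force: [-3.2, -1.4, 5.8]
opening: 0.56
finger_force: 95.6
```

```bash
python3 st.py
```

```text
t 14.00 az 30.77 pos [0.4769 0.1046 0.0926] q6 59.7 F [-3.2 -1.4  5.8] Tq [0.092 0.638 0.54 ] e6 0.303 op 0.560 ff 95.6
```

Emit:
send_rows([
  [0,0,0,1.5,-1],
  [0,0,0,3,-1],
])

```text
time: 14.2
eef_pos: [0.4769, 0.1046, 0.0926]
tcp_rot: [0.971, 0.241, -0.001, 0.0]
contact_force: [-4.1, -0.7, 5.7]
opening: 0.566
finger_force: 95.6
```

```bash
python3 st.py
```

```text
t 14.20 az 27.84 pos [0.4769 0.1046 0.0926] q6 62.7 F [-4.1 -0.7  5.7] Tq [0.101 0.685 0.556] e6 0.459 op 0.566 ff 95.6
```

Emit:
send_rows([
  [0,0,0,0,1],
  [0,0,0,0,1],
  [0,0,0,0,1],
  [0,0,0,0,1],
  [0,0,-0.04,0,1],
  [0,0,-0.085,0,1],
  [0,0,-0.085,0,1],
  [0,0,-0.085,0,1],
  [0,0,-0.085,0,1],
])

```text
time: 15.1
eef_pos: [0.4763, 0.1047, 0.1751]
tcp_rot: [0.971, 0.239, -0.001, -0.0]
contact_force: [-0.1, -1.0, -1.3]
opening: 0.995
finger_force: 0.0
```

Run:
```python
from st import *
s,T=st()
s,im=shot("wrist","w5")
o=im[170:340,220:430]
cv2.imwrite("pics/w5c.png",cv2.resize(o,None,fx=3.4,fy=3.4,interpolation=cv2.INTER_CUBIC))
kw=cam("wrist",s);c=np.array([.4766,.1044])
for z,(st_,p) in zip((.108,.137),comps(red(im,(200,150,450,450)))):
    v=onz(kw,p,z)[:2]-c;print(z,p,np.degrees(np.arctan2(v[1],v[0])))
```

```text
t 15.10 az 27.70 pos [0.4763 0.1047 0.1751] q6 62.8 F [-0.1 -1.  -1.3] Tq [-0.033  0.052 -0.049] e6 -0.000 op 0.995 ff 0.0
0.108 [347.0, 226.5] -3.151184158409731
0.137 [344.8, 278.5] -64.60366591243124
```

View pics/w5c.png

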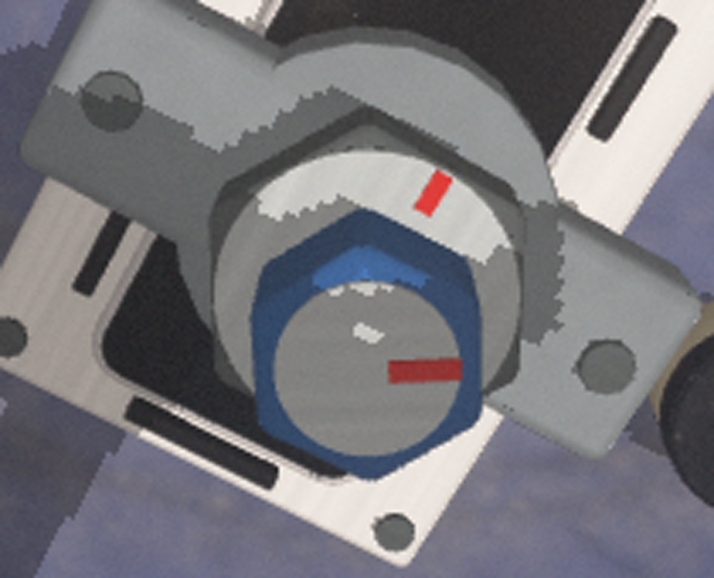

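Run:
```python
from st import *
def a(f,pos,az):
    im=cv2.imread(f);s=dict(eef_pos=np.array(pos),tcp_rot=np.array([np.cos(np.radians(az/2)),np.sin(np.radians(az/2)),0,0]))
    kw=cam("wrist",s)
    h=cv2.cvtColor(im,cv2.COLOR_BGR2HSV);m=((h[...,0]<8)|(h[...,0]>172))&(h[...,1]>120)&(h[...,2]>60)
    m[:150]=0;m[450:]=0;m[:,:200]=0;m[:,450:]=0
    n,l,sx,c=cv2.connectedComponentsWithStats(m.astype(np.uint8))
    for z,i in zip((.108,.137),[i for i in range(1,n) if sx[i,4]>30]):
        P=np.array([onz(kw,(x,y),z)[:2] for y,x in np.argwhere(l==i)]);P0=P.mean(0)
        w,v=np.linalg.eigh(np.cov(P.T));d=v[:,1];d=d*np.sign(d@(P0-[.4766,.1044]))
        r=P0-[.4766,.1044]
        print(f,z,"pca %.1f radial %.1f"%(np.degrees(np.arctan2(d[1],d[0])),np.degrees(np.arctan2(r[1],r[0]))),"r %.4f"%np.hypot(*r),sx[i,4])
a("pics/w2.png",[.4769,.1033,.1804],30.16)
a("pics/w3.png",[.4765,.1056,.1775],118.8)
a("pics/w4.png",[.4772,.1047,.1214],82.7)
a("pics/w5.png",[.4763,.1047,.1751],27.7)
```

```text
pics/w2.png 0.108 pca 0.7 radial -0.4 r 0.0202 70
pics/w2.png 0.137 pca -29.7 radial -33.5 r 0.0078 121
pics/w3.png 0.108 pca 52.1 radial 51.9 r 0.0204 66
pics/w3.png 0.137 pca -30.7 radial -33.3 r 0.0084 115
pics/w4.png 0.108 pca 53.4 radial 52.0 r 0.0200 130
pics/w4.png 0.137 pca -60.2 radial -65.5 r 0.0087 237
pics/w5.png 0.108 pca -1.7 radial -3.0 r 0.0204 74
pics/w5.png 0.137 pca -61.8 radial -64.1 r 0.0081 130
```

The adjuster held at about -61° through the tightening. The ring is firm at about -0.05 rad, and the gripper is open and clear.

```bash
python3 -c "
from plant import ctrl
print(ctrl.sign_off())"
```

```text
the job is handed in; nothing more can be done
None
```

The job is handed in at about 15 s: by joint torque the foot presses on the phone with about 24.5 N, the lock ring is tight again at about -0.05 rad, and the gripper is clear; the jar, screwdriver and tweezers were not touched.

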